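Lay the pipe piece down in its case and shut the lid

ROBOT

A 7-joint arm with a two-finger parallel gripper is mounted at the origin on the work surface. World frame = base frame: x ahead of the robot, y to its left, z up, the work surface at z = 0. Lengths are in mm, angles in rad, forces in N, time in s.
With the tool pointing down it reaches from about 375 to 925 mm from the base axis. Payload 3.1 kg.
Tool frame: the origin (TCP) lies at the very end of the fingers, on their centre line; the grasp point (between the pads) lies 19 mm behind it; z points along the fingers, x is the direction in which the jaws open and shut, and the axes are right-handed (so a half turn about z gives the same grasp; the last joint's range is limited). The gripper opens to 85 mm and grips with 20 to 120 N. Pads are 22 mm wide; open, the fingers measure 114 mm over their backs; the gripper's body (76 mm by 85 mm) begins 54 mm behind the grasp point. The pads swing forward as they close: fully open they stand 13 mm farther back than shut.
Start: joints at [1.177, 0.383, 0.044, 1.598, -0.018, 1.161, -0.05], TCP at [189.498, -621.766, 231.269] pointing down, gripper open.
Joint ranges: [-2.61, 2.61], [-0.41, 2.15], [-1.48, 1.57], [0, 2.5], [-1.57, 4.71], [0.05, 1.97], [-2.85, 2.85]. Speed limits (rad/s): [2.79, 2.79, 3.14, 3.14, 3.14, 3.14, 3.14].

INTERFACE

Orientations are given as [roll, pitch, yaw] about the fixed x, y, z axes, in that order (R = Rz(yaw) Ry(pitch) Rx(roll)).
In Python, from rig import r, grab_frame, camera_params, job, finder gives the robot as it stands.
- The arm moves only by the tool arm_command, never from a script. Its arguments are lists of equal length, an entry for each row: "claw": the finger opening in mm, from 0 to 85.4; "travel": the shift along the tool's x, y, z in mm, a list of three; "rotation": the turn, a rotation vector about the tool's x, y, z in rad, a list of three. A call has 1 to 12 rows; each row is the pose to reach, as a shift and turn from the pose measured when the call began, along the tool's axes at that moment; what a row does not reach only later rows make up. A row lasts 1/10 s, in which the tool goes at most 50 mm and 8.59 degrees, less where a joint would pass 70% of its speed; a pose out of reach is approached as far as the arm can. A call with a gripper value outside its range is refused whole. The fingers move at their own pace and stop on an object; "newtons" is the grip in N (left out, the last holds). Time passes only in rows, so rows that repeat a pose let the fingers close. It gives the time, the measured TCP pose, the force and the opening at its end, in the units of the state.
- r.get_state(): the state, without advancing time (a new reading comes with each control period).
- grab_frame(name): name is "scene" or "top" or "wrist"; returns the picture (384x512x3 uint8, red, green, blue); there is no depth.
- camera_params(name): a dict with "fx", "fy", "cx", "cy" (pixels), "position" and "orientation" of the camera in the world. Camera axes: x right, y down, z forward; pixel columns grow to the right and rows downward; lengths in mm; the calibration is good to about 2 mm. A picture is of the moment at which its call begins: read the wrist's pose just before it. camera_params takes no time and is no camera call; for the wrist camera it gives the pose at the moment of the call.
- job.hand_in(): hands the job in, once; it reports no verdict.
Trained networks look in the newest picture that a camera, given by its name, has taken for a name from the list of things; names that differ only in an ending like _2 or _b are one class to them, and where a whole thing is asked for, a point or a joint stands for the part that bears it (a point fixed in the world has none). Each returns a list of dicts, best first, with "confidence" (0 to 1); they miss things now and then, are a little off and sometimes report something else, mostly with a low value. They report only what shows in the picture. A call takes as long as a camera call.
- finder.spot_in(camera, target): "point" ([x, y, z] in mm, in world coordinates, good to about 4 mm: the middle of the surface that is visible of it).
The state is a dict: "clock": time; "joints": joint angles; "joint_velocities": joint speeds; "joint_efforts": joint torques, N m; "eef_pos": TCP position; "tcp_rot": TCP orientation; "ft_force": force on the tool from outside, world axes, zero at the start; "moment": the same for the moment, N m; "opening": finger opening in mm.
Only numpy, scipy, OpenCV 4.12 (cv2) and the standard library are available. Lean on these libraries where they do the work, as an engineer would, in place of code of your own. Each camera call takes 0.05 s, during which the arm holds its last target.

TASK

Put the steel pipe piece away without picking it up: push its top with a fingertip so that it tips over and lies flat along the trough of the blue case, and only then push the case's lid over from behind until it is fully shut. Do not grasp or lift anything, and leave the other parts on the bench and in the case where they are.

Things in the scene. Friction and masses are not known exactly. Their poses are not given: they have to be found in the camera images.
- case: Blue case fixed to the bench, open at the top, 160 mm (its x) by 240 mm (its y) by 80 mm high, walls 5 mm; origin at the centre of its underside, z up. A black insert inside, its top 40 mm above the bench, has one long trough and, beside it, two pockets (floor at 20 mm) whose small parts stay below the rim. The lid is hinged on the +x rim, far from the robot
- trough (a point): Centre of the trough's floor, at x -30 mm, y 0, z 5 mm in the case's frame (same axes). The trough is 48 mm wide (along x), 190 mm long (along y) and 35 mm deep. The pipe piece stands near its -y end, so only towards the case's +y has it room to fall
- spool: Polished steel pipe piece: a 26 mm tube with a 40 mm flange at each end, 100 mm long, about 0.3 kg. Loose, it starts standing on one flange on the floor of the trough. Origin at the centre of that flange's outer face; z runs along the tube to the other flange (the top at the start)
- spool_mid (a point): The middle of the pipe piece, on its axis, 50 mm from either end
- lid (a joint): Angle of the blue lid in rad: 0 fully shut (level), 1.57 upright, starts open at 1.6 to 1.85, leaning away from the robot; stop at 1.95. Stiff hinge: it stays where it is left at any angle, and about 2 N at its edge moves it. The lid is a flat slab 160 mm from hinge to free edge, 240 mm wide, 10 mm thick
- lid_hinge (a point): Middle of the hinge axis, in the case's frame at x +80 mm, y 0, z 80 mm; the axis runs along the case's y. It lies in the lid's inner face (the underside when shut); the outer face is 10 mm off it
- lid_edge (a point): Middle of the lid's free edge, on its outer face (the one that is on top when shut), 160 mm from the hinge; it moves with the lid
- blank: Bystander: aluminium blank flange, 40 mm disc with an 18 mm stub, 29 mm high, in the case's pocket at +y; origin under its centre
- collar: Bystander: brass collar, 48 mm across, 14 mm high, in the case's pocket at -y; origin under its centre
- bottle: Bystander: white bottle with a red cap, 60 mm across, 120 mm high, on the bench beside the case; origin under its centre
- gauge: Bystander: dial gauge on a round brass foot, 60 mm wide, 98 mm high, on the bench beside the case; origin under its foot
- valve: Bystander: brass valve with a green knob, 90 mm long along its y, 69 mm high, on the bench beside the case; origin under its centre
- reducer: Bystander: copper-coloured conical pipe reducer, 56 mm across, 66 mm high, on the bench beside the case; origin under its centre

How it is judged:
By the outcome, as a careful person would: the job done as asked, in the order asked, and still so for the second after the job is handed in, with the robot touching nothing.
It also fails if it takes over 51 s, if anything falls off the work surface, if the arm or the gripper's body presses on something with over 40 N, if the wrist force passes 120 N, or if a joint passes its speed limit or range.

## Working session

There is one attempt and no reset: what is moved stays moved. The work goes in short steps, Python scripts to look and compute and a tool call to move; the robot and the scene stay as the last step left them, time stands still between calls to the robot, and variables do not carry over. Pictures are saved under pics/ and viewed, and the job is handed in when it is done.

Besides the shell and the picture viewer there is one more tool, called as name(argument=value, ...) on one line, values as JSON. arm_command: Moves the arm, as the interface text tells. Its arguments: {"type":"object","properties":{"claw":{"type":"array"},"travel":{"type":"array"},"rotation":{"type":"array"},"newtons":{"type":"number"}},"required":["claw","travel","rotation"]}

```bash
ls; mkdir -p pics; python3 - <<'E'
from rig import r, grab_frame, camera_params, job, finder
import cv2
print(r.get_state())
for n in ["scene","top","wrist"]:
    p=camera_params(n);print(n,p)
    im=grab_frame(n); cv2.imwrite(f"pics/{n}0.png",im[:,:,::-1])
E
```

```text
pics
{'clock': 0.0, 'joints': array([ 1.17720153,  0.38384413,  0.04379124,  1.59961512, -0.01791569,
        1.16120437, -0.04987209]), 'joint_velocities': array([-1.38365709e-04, -6.72794343e-04, -1.58274448e-04,  3.74671936e-04,
        3.45841705e-04, -3.10458050e-05,  2.97812755e-04]), 'joint_efforts': array([ 7.16840731e-06, -4.33468580e+01,  1.02448303e+00, -2.49513906e+01,
        1.06467467e-02,  1.13366733e-02, -2.80646930e-06]), 'eef_pos': array([ 189.21617787, -620.83920835,  229.86153293]), 'tcp_rot': array([ 3.14147874e+00,  2.67690262e-03, -1.27486133e+00]), 'ft_force': array([ 0.27679194,  0.06903736, -0.36396385]), 'moment': array([-0.00446886,  0.0442821 , -0.00197589]), 'opening': 85.44327059677043}
scene {'fx': 488.4517619182469, 'fy': 488.4517619182469, 'cx': 257.56482664752076, 'cy': 193.88670317005986, 'position': array([1026.22765464, -721.27224001, 1173.16354797]), 'orientation': array([-2.47221079, -0.01771446,  0.59736626])}
top {'fx': 368.6339187721412, 'fy': 368.6339187721412, 'cx': 259.42347448610815, 'cy': 195.29211190755865, 'position': array([ 421.25689954,   -5.14951368, 1341.93813794]), 'orientation': array([-3.02913281,  0.01799587, -1.57383056])}
wrist {'fx': 267.3985164129758, 'fy': 267.3985164129758, 'cx': 256.37526923088495, 'cy': 186.28292631788503, 'position': array([ 256.74952   , -601.69502672,  374.06640341]), 'orientation': array([ 2.85967965,  0.00314844, -1.27414869])}
```

View pics/scene0.png

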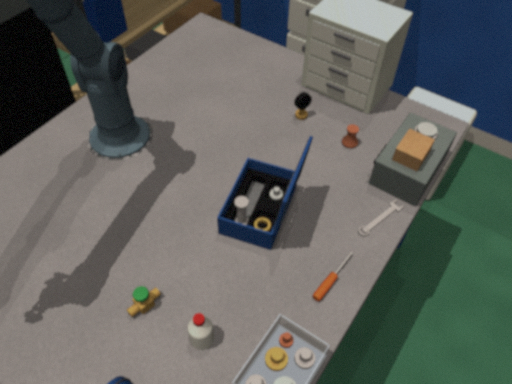

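View pics/top0.png

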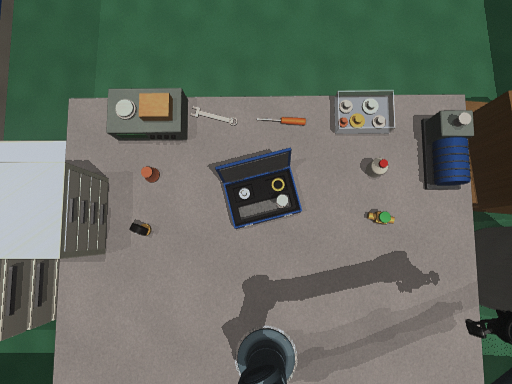

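```bash
python3 - <<'E'
from rig import r, grab_frame, camera_params, job, finder
for c in ["scene","top"]:
    for t in ["spool","case","lid","lid_hinge","bottle","gauge","valve","reducer","blank","collar"]:
        print(c,t,[(d["confidence"],d["point"]) for d in finder.spot_in(c,t)[:2]])
print(r.get_state()["clock"])
E
```

```text
scene spool [(0.81, [544.6, -64.9, 85.5])]
scene case [(0.89, [558.7, 3.9, 41.1])]
scene lid [(0.66, [669.8, -10.0, 231.8])]
scene lid_hinge [(0.58, [555.8, 5.3, 45.2])]
scene bottle [(0.59, [674.4, -404.1, 79.7])]
scene gauge [(0.77, [456.9, 431.6, 67.4])]
scene valve [(0.89, [491.6, -418.0, 31.8])]
scene reducer [(0.62, [653.4, 409.2, 32.7])]
scene blank [(0.54, [581.0, 68.1, 24.6])]
scene collar [(0.41, [601.8, -37.7, 33.1]), (0.36, [675.7, -408.4, 85.0])]
top spool [(0.63, [541.4, -53.6, 103.7])]
top case [(0.78, [599.5, 18.6, 46.3])]
top lid [(0.77, [643.9, 30.4, 192.3])]
top lid_hinge [(0.73, [599.8, 19.6, 39.8])]
top bottle [(0.56, [656.4, -388.3, 80.0])]
top gauge [(0.75, [447.1, 428.6, 88.7])]
top valve [(0.6, [484.0, -400.9, 34.5])]
top reducer [(0.64, [643.7, 413.2, 36.7])]
top blank [(0.41, [572.2, 77.2, 26.8])]
top collar []
1.15
```

The case sits around pixel (260,195) in the top view, its lid at the upper side (away from the robot) and the spool's top at about (283,201). I'll zoom in next.

```bash
cat > h.py <<'E'
import numpy as np
from scipy.spatial.transform import Rotation as R
def cam(p):
    K=np.array([[p['fx'],0,p['cx']],[0,p['fy'],p['cy']],[0,0,1]])
    return K,R.from_euler('xyz',p['orientation']).as_matrix(),np.array(p['position'])
def proj(p,X):
    K,Rm,t=cam(p); c=(np.atleast_2d(X)-t)@Rm; u=c@K.T; return u[:,:2]/u[:,2:]
def ray_z(p,uv,z):
    K,Rm,t=cam(p); d=Rm@np.linalg.solve(K,np.array([uv[0],uv[1],1.])); return t+d*(z-t[2])/d[2]
def tri(ps,uvs):
    A=np.zeros((3,3));b=np.zeros(3)
    for p,uv in zip(ps,uvs):
        K,Rm,t=cam(p); d=Rm@np.linalg.solve(K,np.array([uv[0],uv[1],1.])); d/=np.linalg.norm(d)
        M=np.eye(3)-np.outer(d,d);A+=M;b+=M@t
    return np.linalg.solve(A,b)
E
python3 - <<'E'
import cv2
a=cv2.imread("pics/top0.png")[135:245,200:320]; cv2.imwrite("pics/top0z.png",cv2.resize(a,None,fx=5,fy=5,interpolation=cv2.INTER_CUBIC))
a=cv2.imread("pics/scene0.png")[130:255,205:325]; cv2.imwrite("pics/scene0z.png",cv2.resize(a,None,fx=4.7,fy=4.7,interpolation=cv2.INTER_CUBIC))
E
```

```text
(no output)
```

View pics/top0z.png

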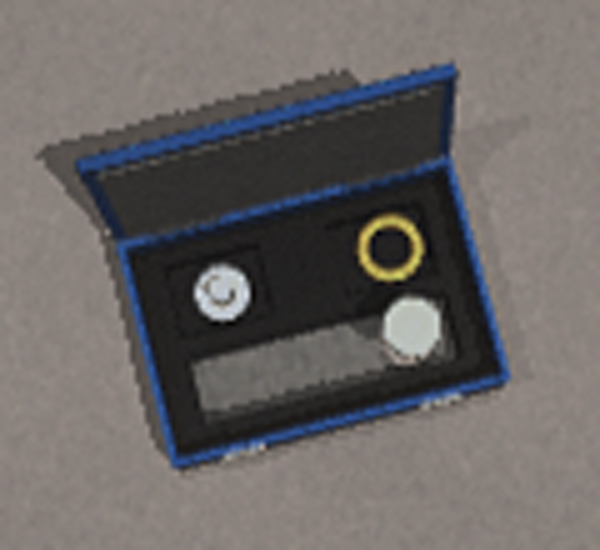

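View pics/scene0z.png

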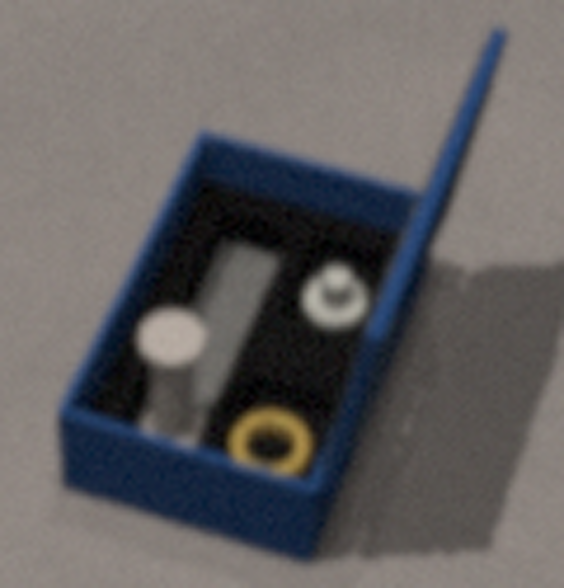

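```bash
cat > fit.py <<'E'
from rig import camera_params
from h import *
from scipy.optimize import least_squares
T=camera_params("top");S=camera_params("scene")
tz=lambda u,v:np.array([200+(u+.5)/5-.5,135+(v+.5)/5-.5])
sz=lambda u,v:np.array([205+(u+.5)/4.7-.5,130+(v+.5)/4.7-.5])
obs=[(T,tz(175,466),(-80,120,80)),(T,tz(507,381),(-80,-120,80)),(T,tz(120,243),(80,120,80)),(T,tz(449,160),(80,-120,80)),
(S,sz(205,133),(-80,120,80)),(S,sz(65,410),(-80,-120,80)),(S,sz(322,490),(80,-120,80)),(S,sz(68,487),(-80,-120,0)),(S,sz(308,558),(80,-120,0))]
lidobs=[(T,tz(82,172),1,0),(T,tz(453,80),-1,0),(T,tz(78,160),1,10),(T,tz(455,65),-1,10)]
def W(q,P):
    c,s=np.cos(q[2]),np.sin(q[2]);P=np.asarray(P,float);return np.array([q[0]+c*P[0]-s*P[1],q[1]+s*P[0]+c*P[1],P[2]])
def lidpt(a,y,o):
    # inner face point at 160 from hinge, offset o outward
    return np.array([80-160*np.cos(a)+o*np.sin(a),y,80+160*np.sin(a)+o*np.cos(a)])
def f(q):
    e=[proj(p,W(q,P))[0]-uv for p,uv,P in obs]
    e+=[proj(p,W(q,lidpt(q[3],120*s,o)))[0]-uv for p,uv,s,o in lidobs]
    return np.concatenate(e)
if __name__=="__main__":
    s=least_squares(f,[590,10,.2,1.7]);print(s.x);print(s.fun.reshape(-1,2).round(1))
    X=tri([T,S],[tz(411,325),sz(171,337)]);print("spool top",X)
    q=s.x;d=X-W(q,(0,0,0));c,sn=np.cos(q[2]),np.sin(q[2]);print("in case",c*d[0]+sn*d[1],-sn*d[0]+c*d[1],d[2])
    for n,P in [("edge",lidpt(q[3],0,10)),("hinge",(80,0,80))]:print(n,W(q,P))
E
python3 fit.py
```

```text
[5.59004527e+02 9.54043143e+00 2.45611661e-01 1.68373194e+00]
[[-1.2  0.1]
 [ 0.4 -0.2]
 [-1.2 -0.2]
 [ 0.  -0.6]
 [-0.  -0.9]
 [-1.3  0.3]
 [-0.9  0.6]
 [-0.6  0.2]
 [ 0.9  2. ]
 [-1.2  0.7]
 [ 1.  -0.2]
 [-1.1  0.1]
 [-0.2 -0.2]]
spool top [545.04570406 -59.36220911 106.0977257 ]
in case -30.29355594826094 -63.44070514756783 106.09772570446798
edge [663.73189415  35.79271996 237.85377081]
hinge [636.60362914  28.99240542  80.        ]
```

```bash
cat >> h.py <<'E'
Q=np.array([559.0,9.5,0.2456]); 
def cw(P):
    c,s=np.cos(Q[2]),np.sin(Q[2]);return np.array([Q[0]+c*P[0]-s*P[1],Q[1]+s*P[0]+c*P[1],P[2]])
def wc(X):
    c,s=np.cos(Q[2]),np.sin(Q[2]);d=np.asarray(X)-[Q[0],Q[1],0];return np.array([c*d[0]+s*d[1],-s*d[0]+c*d[1],d[2]])
def plan(st,P,yaw=None):
    """P target in case frame -> tool shift, rotvec"""
    R0=R.from_euler('xyz',st['tcp_rot']); yaw=Q[2]-np.pi/2 if yaw is None else yaw
    R1=R.from_euler('xyz',[np.pi,0,yaw])
    return R0.inv().apply(cw(P)-st['eef_pos']).round(1),(R0.inv()*R1).as_rotvec().round(3)
E
python3 - <<'E'
from rig import r
from h import *
s=r.get_state()
for P in [(-30,-125,230),(-30,-125,91)]: print(plan(s,P))
E
```

```text
(array([-372.8, -501.3,    1.3]), array([0.  , 0.  , 0.05]))
(array([-372.8, -501.3,  140.3]), array([0.  , 0.  , 0.05]))
```

arm_command(claw=[0,0,0,0,0,0,0,0,0,0,0,0], newtons=20, travel=[[-373,-501,1],[-373,-501,1],[-373,-501,1],[-373,-501,1],[-373,-501,1],[-373,-501,1],[-373,-501,1],[-373,-501,1],[-373,-501,1],[-373,-501,1],[-373,-501,1],[-373,-501,1]], rotation=[[0,0,0.05],[0,0,0.05],[0,0,0.05],[0,0,0.05],[0,0,0.05],[0,0,0.05],[0,0,0.05],[0,0,0.05],[0,0,0.05],[0,0,0.05],[0,0,0.05],[0,0,0.05]])

```text
clock: 2.35
eef_pos: [546.4, -137.2, 230.7]
tcp_rot: [-3.141, -0.001, -1.325]
ft_force: [0.4, -0.1, 0.5]
opening: -0.3
```

arm_command(claw=[0,0,0,0], travel=[[-25,-10,0],[-25,-10,0],[-25,-10,0],[-25,-10,0]], rotation=[[0,0,0],[0,0,0],[0,0,0],[0,0,0]])

```text
clock: 2.75
eef_pos: [549.5, -112.5, 230.6]
tcp_rot: [-3.142, -0.002, -1.328]
ft_force: [-0.5, -0.3, -1.6]
opening: -0.1
```

```bash
python3 - <<'E'
from rig import *
from rig import r,grab_frame,camera_params
from h import *
import cv2
s=r.get_state();p=camera_params("wrist");im=grab_frame("wrist")
print(s['clock'],s['eef_pos'],wc(s['eef_pos']),s['tcp_rot'])
for P in [(-30,-63.4,105),(-80,-120,80),(-80,120,80),(80,-120,80)]: print(P,proj(p,cw(P)).round(1))
cv2.imwrite("pics/w1.png",cv2.resize(im[:,:,::-1],(768,576)))
print(plan(s,(-30,-125,91)))
E
```

```text
2.75 [ 549.50035165 -112.51856146  230.64191942] [ -38.88197261 -116.04725272  230.64191942] [-3.14157363e+00 -1.76069595e-03 -1.32792396e+00]
(-30, -63.4, 105) [[204.4 170.8]]
(-80, -120, 80) [[258.9 207.6]]
(-80, 120, 80) [[ 54.5 208. ]]
(80, -120, 80) [[259.   58.6]]
(array([  8.7,  -8.9, 139.7]), array([-0.   , -0.002, -0.003]))
```

View pics/w1.png

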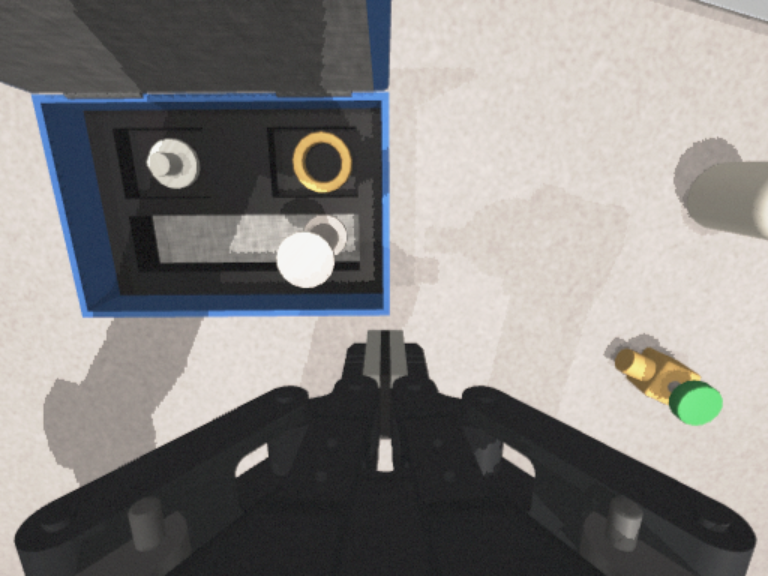

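arm_command(claw=[0,0,0,0,0], travel=[[9,-8,40],[9,-8,90],[9,-8,138],[9,-8,138],[9,-8,138]], rotation=[[0,0,0],[0,0,0],[0,0,0],[0,0,0],[0,0,0]])

```text
clock: 3.3
eef_pos: [558.5, -121.3, 92.4]
tcp_rot: [3.14, -0.001, -1.331]
ft_force: [0.6, -0.9, 1.2]
opening: 0.2
```

```bash
python3 - <<'E'
from rig import r,grab_frame,camera_params
from h import *
import cv2
s=r.get_state();print(wc(s['eef_pos']),s['ft_force'])
im=grab_frame("scene")[130:255,205:325]
cv2.imwrite("pics/s2.png",cv2.resize(im[:,:,::-1],None,fx=4.7,fy=4.7))
print(plan(s,(-31,-90,92)),plan(s,(-31,-60,92)))
E
```

```text
[ -32.2815748  -126.72154463   92.41366139] [ 0.58486158 -0.93063786  1.161238  ]
(array([-36.7,  -1.1,   0.4]), array([ 0.002, -0.001, -0.006])) (array([-66.7,  -0.9,   0.3]), array([ 0.002, -0.001, -0.006]))
```

View pics/s2.png

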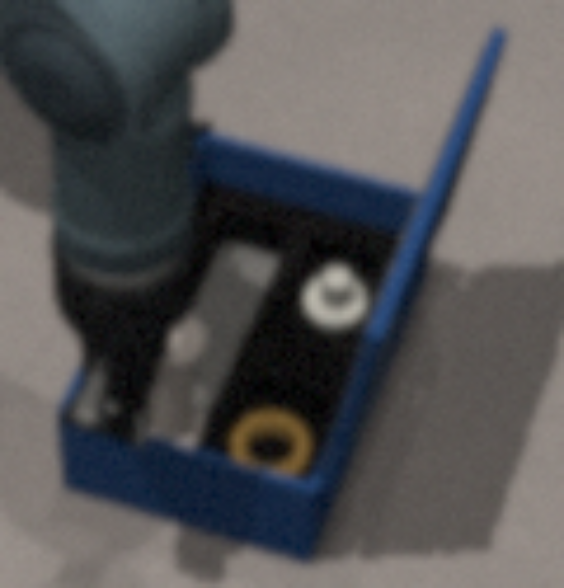

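The finger stands at the -y side, just clear of the spool. Now the push.

arm_command(claw=[0,0,0,0,0,0,0,0,0], travel=[[-20,-1,0],[-26,-1,0],[-30,-1,0],[-34,-1,0],[-38,-1,0],[-42,-1,0],[-46,-1,0],[-50,-1,0],[-50,-1,0]], rotation=[[0,0,0],[0,0,0],[0,0,0],[0,0,0],[0,0,0],[0,0,0],[0,0,0],[0,0,0],[0,0,0]])

```text
clock: 4.25
eef_pos: [549.3, -71.2, 94.1]
tcp_rot: [-3.14, -0.002, -1.329]
ft_force: [-0.6, -0.1, 0.2]
opening: -0.1
```

```bash
python3 - <<'E'
from rig import r,grab_frame,camera_params
from h import *
import cv2
s=r.get_state();print(wc(s['eef_pos']),s['ft_force'])
im=grab_frame("scene")[130:255,205:325]
cv2.imwrite("pics/s3.png",cv2.resize(im[:,:,::-1],None,fx=4.7,fy=4.7))
E
```

```text
[-29.02145306 -75.96796036  94.06799327] [-0.64295189 -0.0608334   0.19642159]
```

View pics/s3.png

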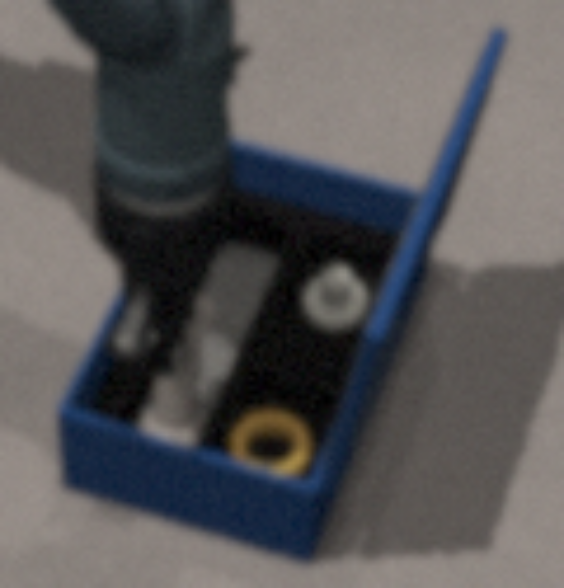

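The spool is leaning on the finger near (190,370). I'll keep pushing.

arm_command(claw=[0,0,0,0,0,0,0,0], travel=[[-4,0,2],[-8,0,3],[-12,0,4],[-16,0,5],[-20,0,6],[-24,0,6],[-28,0,6],[-28,0,6]], rotation=[[0,0,0],[0,0,0],[0,0,0],[0,0,0],[0,0,0],[0,0,0],[0,0,0],[0,0,0]])

```text
clock: 5.1
eef_pos: [542.7, -43.5, 88.1]
tcp_rot: [-3.14, -0.002, -1.328]
ft_force: [-0.4, 0.3, 0.5]
opening: -0.0
```

```bash
python3 - <<'E'
from rig import r,grab_frame,camera_params
from h import *
import cv2
s=r.get_state();print(wc(s['eef_pos']),s['ft_force'])
im=grab_frame("scene")[130:255,205:325]
cv2.imwrite("pics/s4.png",cv2.resize(im[:,:,::-1],None,fx=4.7,fy=4.7))
E
```

```text
[-28.75439012 -47.48121586  88.08076854] [-0.42161135  0.27883323  0.5003929 ]
```

View pics/s4.png

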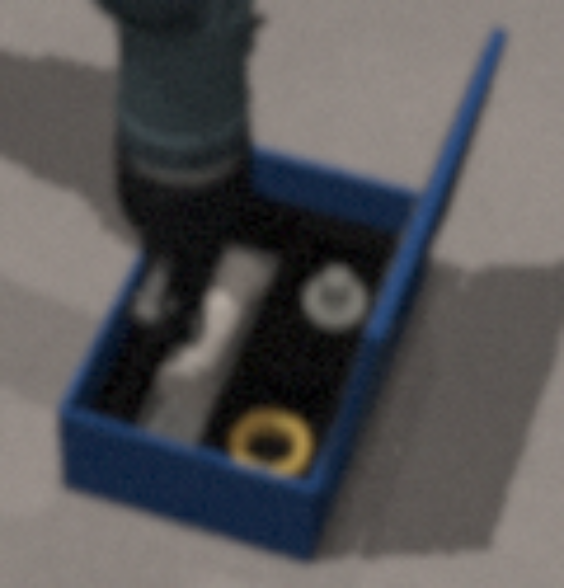

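It looks tipped and lying in the trough, from (185,360) to (220,300). I'll raise the tool and verify.

arm_command(claw=[0,0,0,0,0,0,0], travel=[[0,0,-50],[40,0,-100],[80,0,-150],[120,0,-200],[150,0,-200],[170,0,-200],[170,0,-200]], rotation=[[0,0,0],[0,0,0],[0,0,0],[0,0,0],[0,0,0],[0,0,0],[0,0,0]])

```text
clock: 5.85
eef_pos: [583.4, -217.8, 291.0]
tcp_rot: [-3.137, -0.009, -1.34]
ft_force: [-0.8, -0.0, -0.5]
opening: -0.0
```

```bash
python3 - <<'E'
from rig import r,grab_frame,camera_params
from h import *
import cv2
s=r.get_state();print(s['clock'],s['eef_pos'],wc(s['eef_pos']),s['ft_force'])
im=grab_frame("scene")[130:255,205:325]
cv2.imwrite("pics/s5.png",cv2.resize(im[:,:,::-1],None,fx=4.7,fy=4.7))
cv2.imwrite("pics/w5.png",grab_frame("wrist")[:,:,::-1])
for P in [(100,-190,300),(160,-190,300),(160,0,300),(150,0,225)]: print(P,cw(P),plan(s,P))
E
```

```text
5.85 [ 583.41370865 -217.80070494  290.96741101] [ -31.58442869 -226.41568739  290.96741101] [-0.78457998 -0.02015462 -0.53295826]
(100, -190, 300) [ 702.19545072 -150.4845708   300.        ] (array([ -38.3, -131.1,   -8.8]), array([-0.005, -0.009, -0.015]))
(160, -190, 300) [ 760.39494771 -135.89626899  300.        ] (array([ -39.2, -191.1,   -8.5]), array([-0.005, -0.009, -0.015]))
(160, 0, 300) [714.19865865  48.40213816 300.        ] (array([-229.1, -188.3,  -10.3]), array([-0.005, -0.009, -0.015]))
(150, 0, 225) [704.49874248  45.97075452 225.        ] (array([-229.7, -177.9,   64.7]), array([-0.005, -0.009, -0.015]))
```

View pics/s5.png

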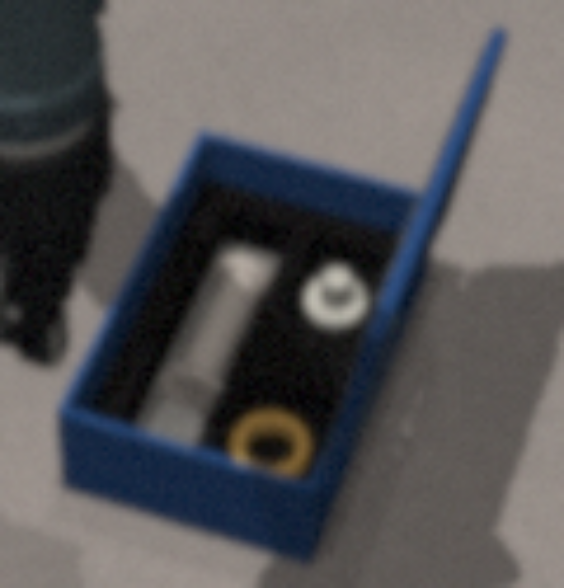

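View pics/w5.png

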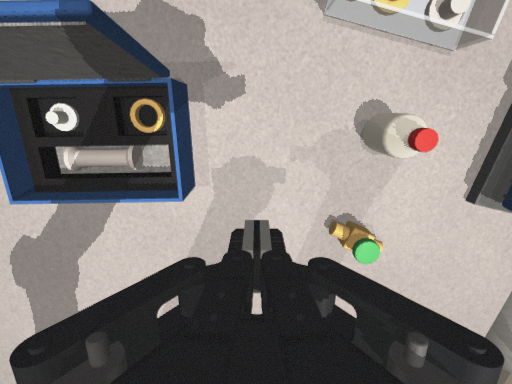

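The spool lies flat along the trough, from (65,158) to (140,156) in the wrist view, and the neighbouring parts are undisturbed. Next I go around behind the lid.

arm_command(claw=[0,0,0,0,0,0,0,0,0,0,0,0], travel=[[0,-50,-10],[0,-100,-20],[0,-150,-20],[-20,-190,-20],[-60,-190,-20],[-110,-190,-20],[-160,-190,-20],[-210,-190,-20],[-229,-188,-20],[-229,-188,-20],[-229,-188,-20],[-229,-188,-20]], rotation=[[0,0,0],[0,0,0],[0,0,-0.015],[0,0,-0.015],[0,0,-0.015],[0,0,-0.015],[0,0,-0.015],[0,0,-0.015],[0,0,-0.015],[0,0,-0.015],[0,0,-0.015],[0,0,-0.015]])

```text
clock: 7.15
eef_pos: [711.4, 53.5, 307.7]
tcp_rot: [-3.141, -0.004, -1.321]
ft_force: [0.0, -1.4, -0.8]
opening: -0.2
```

```bash
cat > st.py <<'E'
from rig import r,grab_frame
from h import *
import cv2,sys
s=r.get_state();print(s['clock'],s['eef_pos'],wc(s['eef_pos']),s['tcp_rot'],s['ft_force'])
im=grab_frame("scene")[60:260,190:390]
cv2.imwrite(sys.argv[1],cv2.resize(im[:,:,::-1],None,fx=3,fy=3))
for P in eval(sys.argv[2]) if len(sys.argv)>2 else []: print(P,plan(s,P))
E
python3 st.py pics/s6.png "[(150,0,222)]"
```

```text
7.15 [711.43097508  53.4955327  307.70397225] [158.55376975   5.61348006 307.70397225] [-3.14068877 -0.00433668 -1.32066001] [ 0.02305997 -1.38204548 -0.78086098]
(150, 0, 222) (array([ 5.2,  8.7, 85.7]), array([-0.001, -0.004,  0.005]))
```

View pics/s6.png

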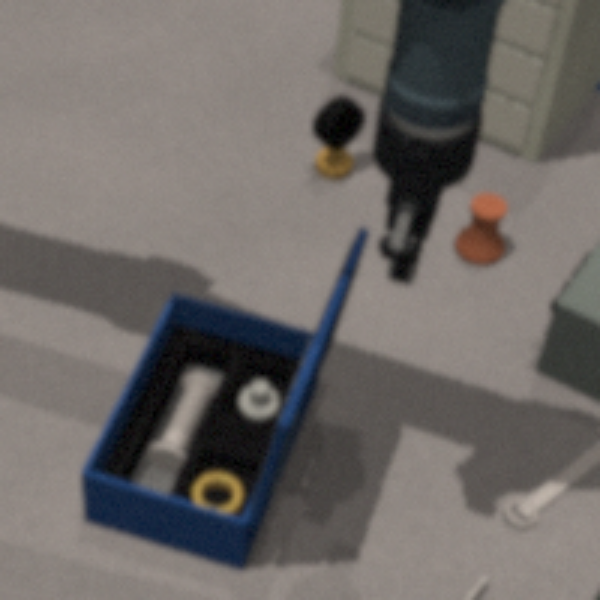

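The fingertip (400,270) is behind the lid's upper edge (362,232). Descend.

arm_command(claw=[0,0,0,0], travel=[[5,6,40],[5,8,84],[5,8,86],[5,8,86]], rotation=[[0,0,0],[0,0,0],[0,0,0],[0,0,0]])

```text
clock: 7.6
eef_pos: [704.7, 43.9, 220.4]
tcp_rot: [3.139, -0.004, -1.324]
ft_force: [0.1, 0.2, 1.2]
opening: 0.2
```

```bash
python3 st.py pics/s7.png "[(80-140*np.cos(a)+10*np.sin(a)+11,0,80+140*np.sin(a)+10*np.cos(a)) for a in [1.68,1.6,1.5,1.4,1.3,1.2,1.1,1.0,.9,.8,.7,.6,.5,.4,.3,.2,.1,0]]"
```

```text
7.6 [704.71542069  43.91954898 220.38655026] [149.71144928  -2.04233497 220.38655026] [ 3.13933266 -0.00393546 -1.32417877] [0.05485769 0.18957543 1.22391139]
(np.float64(116.19857733556272), 0, np.float64(218.07618078533193)) (array([-2.1, 33.5,  2.4]), array([ 0.002, -0.004,  0.001]))
(np.float64(105.08366915259548), 0, np.float64(219.64830920279783)) (array([-2.1, 44.6,  0.8]), array([ 0.002, -0.004,  0.001]))
(np.float64(91.07174163256214), 0, np.float64(220.35667014124465)) (array([-2.1, 58.6,  0.2]), array([ 0.002, -0.004,  0.001]))
(np.float64(77.05909729385085), 0, np.float64(219.66263362738684)) (array([-2.1, 72.6,  0.9]), array([ 0.002, -0.004,  0.001]))
(np.float64(63.1857458467297), 0, np.float64(217.5731342446529)) (array([-2.1, 86.5,  3. ]), array([ 0.002, -0.004,  0.001]))
(np.float64(49.59030523293795), 0, np.float64(214.1090495801784)) (array([ -2.2, 100.1,   6.5]), array([ 0.002, -0.004,  0.001]))
(np.float64(36.40861660103353), 0, np.float64(209.3049916228567)) (array([ -2.2, 113.3,  11.3]), array([ 0.002, -0.004,  0.001]))
(np.float64(23.7723870265394), 0, np.floa
[... 678 characters left out ...]
216)) (array([ -2.5, 176.6,  64.9]), array([ 0.002, -0.004,  0.001]))
(np.float64(-34.05435573731742), 0, np.float64(143.72917786323993)) (array([ -2.5, 183.6,  77.1]), array([ 0.002, -0.004,  0.001]))
(np.float64(-39.79190641097145), 0, np.float64(130.9261938238436)) (array([ -2.6, 189.3,  89.9]), array([ 0.002, -0.004,  0.001]))
(np.float64(-44.222627589823226), 0, np.float64(117.614372089721)) (array([ -2.6, 193.7, 103.2]), array([ 0.002, -0.004,  0.001]))
(np.float64(-47.302248972455345), 0, np.float64(103.9267199833362)) (array([ -2.7, 196.7, 116.9]), array([ 0.002, -0.004,  0.001]))
(np.float64(-49.0), 0, np.float64(90.0)) (array([ -2.8, 198.4, 130.8]), array([ 0.002, -0.004,  0.001]))
```

View pics/s7.png

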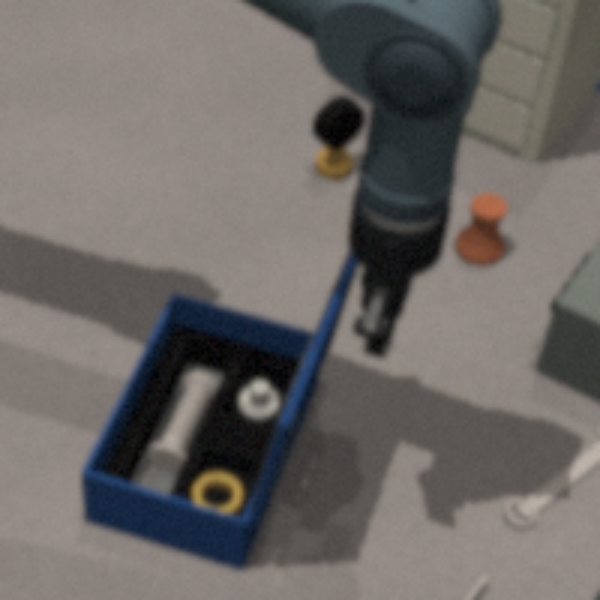

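arm_command(claw=[0,0,0,0,0,0,0,0,0,0,0,0], travel=[[-2,20,0],[-2,28,0],[-2,36,0],[-2,44,0],[-2,52,0],[-2,60,0],[-2,68,1],[-2,76,1],[-2,84,3],[-2,92,4],[-2,100,6],[-2,100,6]], rotation=[[0,0,0],[0,0,0],[0,0,0],[0,0,0],[0,0,0],[0,0,0],[0,0,0],[0,0,0],[0,0,0],[0,0,0],[0,0,0],[0,0,0]])

```text
clock: 8.85
eef_pos: [606.7, 21.8, 215.7]
tcp_rot: [3.14, -0.004, -1.324]
ft_force: [0.4, 0.1, 0.5]
opening: 0.0
```

```bash
python3 st.py pics/s8.png "[(80-140*np.cos(a)+10*np.sin(a)+11,0,80+140*np.sin(a)+10*np.cos(a)) for a in [1.2,1.1,1.0,.9,.8,.7,.6,.5,.4,.3,.2,.1,0]]" | sed 's/np.float64//g;s/.*array(\[ *-/-/'
```

```text
8.85 [606.68993943  21.75547319 215.71949567] [ 49.23861714   0.29245243 215.71949567] [ 3.14048652 -0.00411885 -1.32370959] [0.36425428 0.13852337 0.47832321]
((49.59030523293795), 0, (214.1090495801784)) (array([ 0.3, -0.4,  1.6]), array([ 0.001, -0.004,  0.001]))
((36.40861660103353), 0, (209.3049916228567)) (array([ 0.2, 12.8,  6.4]), array([ 0.001, -0.004,  0.001]))
((23.7723870265394), 0, (203.2089609317869)) (array([ 0.2, 25.5, 12.5]), array([ 0.001, -0.004,  0.001]))
((11.807873538381813), 0, (195.88186703055433)) (array([ 0.2, 37.4, 19.9]), array([ 0.001, -0.004,  0.001]))
((0.6346216003920802), 0, (187.39691981940484)) (array([ 0.1, 48.6, 28.4]), array([ 0.001, -0.004,  0.001]))
((-9.63572934745148), 0, (177.83889808612162)) (array([ 0. , 58.8, 37.9]), array([ 0.001, -0.004,  0.001]))
-0. , 68.1, 48.5]), array([ 0.001, -0.004,  0.001]))
-0.1, 76.2, 59.9]), array([ 0.001, -0.004,  0.001]))
-0.1, 83.2, 72.1]), array([ 0.001, -0.004,  0.001]))
-0.2, 88.9, 84.9]), array([ 0.001, -0.004,  0.001]))
-0.3, 93.4, 98.2]), array([ 0.001, -0.004,  0.001]))
-0.3,  96.4, 111.9]), array([ 0.001, -0.004,  0.001]))
-0.4,  98.1, 125.8]), array([ 0.001, -0.004,  0.001]))
```

View pics/s8.png

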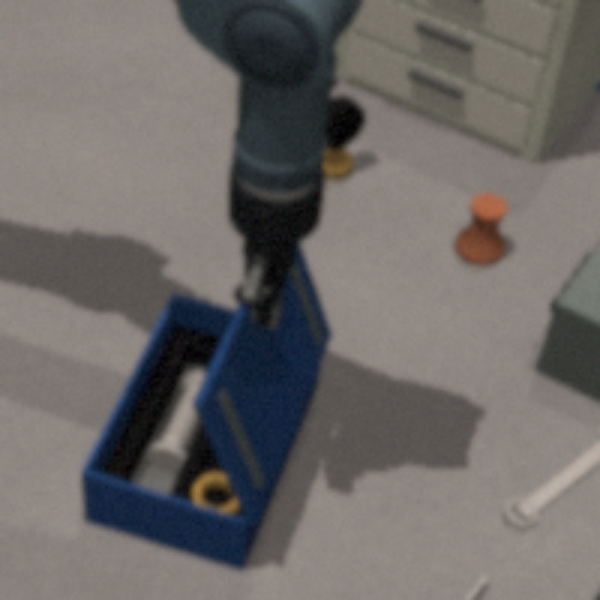

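The lid is following, now past upright towards the robot. I'll continue along the arc.

arm_command(claw=[0,0,0,0,0,0,0,0,0,0,0,0], travel=[[0,6,3],[0,13,6],[0,19,9],[0,26,13],[0,32,16],[0,38,20],[0,43,24],[0,49,28],[0,54,33],[0,59,38],[0,64,43],[0,68,48]], rotation=[[0,0,0],[0,0,0],[0,0,0],[0,0,0],[0,0,0],[0,0,0],[0,0,0],[0,0,0],[0,0,0],[0,0,0],[0,0,0],[0,0,0]])

```text
clock: 10.1
eef_pos: [540.5, 4.8, 167.2]
tcp_rot: [3.14, -0.004, -1.324]
ft_force: [-0.6, 0.4, 1.3]
opening: -0.2
```

```bash
python3 st.py pics/s9.png "[(80-140*np.cos(a)+10*np.sin(a)+11,0,80+140*np.sin(a)+10*np.cos(a)) for a in [.6,.5,.4,.3,.2,.1,0]]" | sed 's/np.float64//g;s/.*array(\[ *-/-/'
```

```text
10.1 [540.48992172   4.78336632 167.2267777 ] [-1.91014153e+01 -7.45849879e-02  1.67226778e+02] [ 3.13995228 -0.00411154 -1.32371067] [-0.55398152  0.39909096  1.28575416]
-0.1, -0.2, -0.1]), array([ 0.002, -0.004,  0.001]))
-0.1,  7.9, 11.3]), array([ 0.002, -0.004,  0.001]))
-0.2, 14.9, 23.5]), array([ 0.002, -0.004,  0.001]))
-0.3, 20.6, 36.3]), array([ 0.002, -0.004,  0.001]))
-0.3, 25. , 49.7]), array([ 0.002, -0.004,  0.001]))
-0.4, 28.1, 63.3]), array([ 0.002, -0.004,  0.001]))
-0.4, 29.8, 77.3]), array([ 0.002, -0.004,  0.001]))
```

View pics/s9.png

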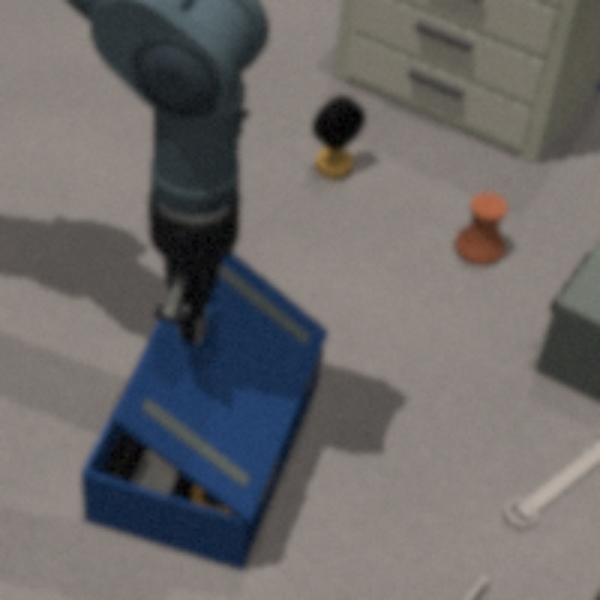

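arm_command(claw=[0,0,0,0,0,0,0,0,0,0,0,0], travel=[[0,4,6],[0,8,12],[0,12,18],[0,15,24],[0,18,30],[0,21,37],[0,23,44],[0,25,51],[0,27,58],[0,28,65],[0,29,70],[0,29,74]], rotation=[[0,0,0],[0,0,0],[0,0,0],[0,0,0],[0,0,0],[0,0,0],[0,0,0],[0,0,0],[0,0,0],[0,0,0],[0,0,0],[0,0,0]])

```text
clock: 11.35
eef_pos: [510.4, -2.9, 91.6]
tcp_rot: [3.137, -0.004, -1.324]
ft_force: [0.1, 0.6, 0.6]
opening: -0.3
```

arm_command(claw=[0,0,0], travel=[[0,0,1],[0,0,2],[0,0,3]], rotation=[[0,0,0],[0,0,0],[0,0,0]])

```text
clock: 11.65
eef_pos: [510.2, -3.0, 90.0]
tcp_rot: [3.135, -0.004, -1.324]
ft_force: [-4.9, 0.3, 15.8]
opening: 0.2
```

arm_command(claw=[0,0,0], travel=[[0,0,1],[0,0,1],[0,0,1]], rotation=[[0,0,0],[0,0,0],[0,0,0]])

```text
clock: 11.95
eef_pos: [510.2, -3.0, 90.1]
tcp_rot: [3.134, -0.004, -1.324]
ft_force: [-3.6, 0.4, 6.5]
opening: -0.3
```

arm_command(claw=[0,0,0,0,0,0,0], travel=[[0,0,-20],[0,0,-60],[0,0,-100],[50,20,-150],[100,40,-180],[150,60,-180],[200,60,-180]], rotation=[[0,0,0],[0,0,0],[0,0,0],[0,0,0],[0,0,0],[0,0,0],[0,0,0]])

```text
clock: 12.65
eef_pos: [499.0, -179.4, 270.9]
tcp_rot: [3.137, -0.007, -1.323]
ft_force: [0.1, 0.3, -0.6]
opening: 0.1
```

```bash
python3 st.py pics/s10.png; python3 - <<'E'
from rig import grab_frame,camera_params,r
from h import *
import cv2
a=grab_frame("top"); cv2.imwrite("pics/t10.png",cv2.resize(a[100:250,110:410,::-1],None,fx=2.6,fy=2.6))
for c in("scene","top"):
  p=camera_params(c)
  for P in [(-80,120,90),(-80,-120,90),(80,120,90),(80,-120,90)]:
    u=proj(p,cw(P))[0]; print(c,P,((u-[190,60])*3 if c=="scene" else (u-[110,100])*2.6).round(0))
E
```

```text
12.65 [ 498.95661411 -179.42008475  270.87113939] [-104.17530118 -168.65204783  270.87113939] [ 3.13749663 -0.00730769 -1.32307253] [ 0.13470715  0.31904168 -0.57852316]
scene (-80, 120, 90) [175. 284.]
scene (-80, -120, 90) [ 81. 465.]
scene (80, 120, 90) [327. 327.]
scene (80, -120, 90) [247. 517.]
top (-80, 120, 90) [320. 332.]
top (-80, -120, 90) [498. 287.]
top (80, 120, 90) [291. 215.]
top (80, -120, 90) [467. 170.]
```

View pics/s10.png

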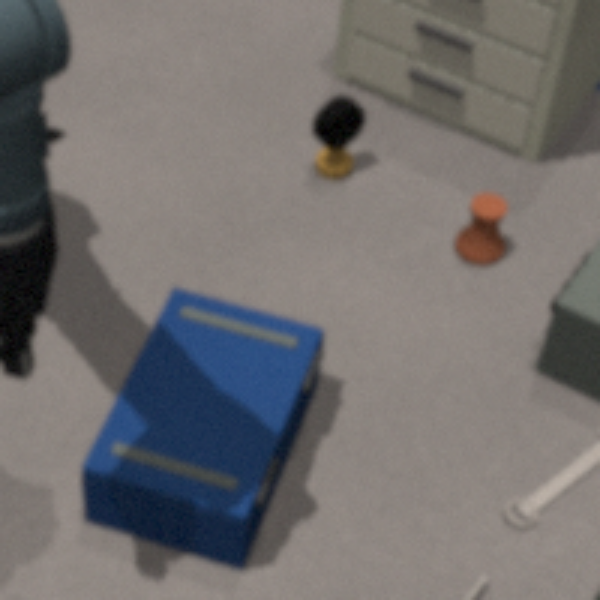

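View pics/t10.png

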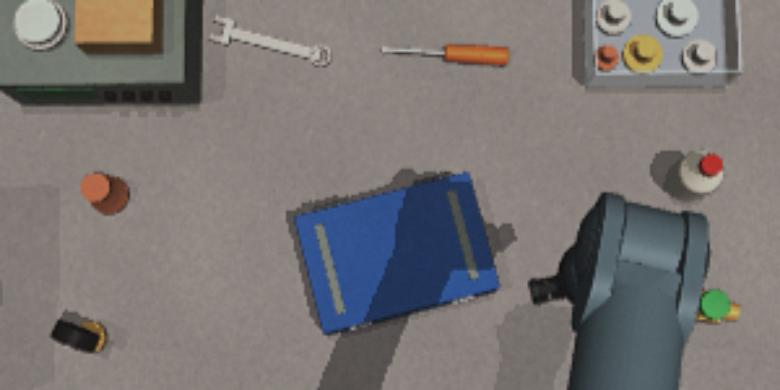

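The lid lies level on the case: its free-edge corners are at about (175,290) and (85,468) in the scene view, within about 6 zoomed px (2 real px) of the shut-lid prediction. The other parts are where they were, and the robot is clear.

```bash
python3 -c "
from rig import job,r
print(job.hand_in(), r.get_state()['clock'])"
```

```text
the job is handed in; nothing more can be done
the job is handed in; nothing more can be done
```

I pushed the top of the pipe piece with the closed fingertips, and it tipped over and fell flat along the trough. The scene and wrist pictures confirmed this before I touched the lid. I then went around behind the lid and pushed it over along its arc until it shut, and handed in with about 13 s used of the 51 s allowed.

- **Lid shut:** In the last press the fingertip stopped at z = 90.0 mm, the height of a shut lid's top, with up to about 16 N of reaction. The hinge only needs about 2 N. In the final picture the lid is level, with its free-edge corners within about 2 px of where a shut lid should be, which fits the case's calibration offset.
- **Other parts:** The valve, bottle, gauge and reducer look unmoved in the last top view. The blank and collar looked untouched in the pictures before the lid covered them.
- **Robot:** It stood clear of everything at hand-in.
- **Disagreement:** My fit of the case position differed from the wrist view by about 2 mm. It made no difference to the moves, and no check failed.

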